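Screw the captive cap back on the water-filter canister

ROBOT

A 7-joint arm with a two-finger parallel gripper is mounted at the origin on the work surface. World frame = base frame: x ahead of the robot, y to its left, z up, the work surface at z = 0. Lengths are in m, angles in rad, forces in N, time in s.
With the tool pointing down it reaches from about 0.425 to 1.025 m from the base axis. Payload 9.4 kg.
Tool frame: the origin (TCP) lies midway between the tips of the shut fingers; the grasp point (between the pads) lies 19 mm behind it; z points along the fingers, y is the line along which they close (so a half turn about z gives the same grasp; the last joint's range is limited). The gripper opens to 93 mm and grips with 3 to 60 N. Pads are 15 mm wide; open, the fingers measure 128 mm over their backs; the gripper's body (75 mm by 188 mm) begins 65 mm behind the grasp point.
Start: joints at [1.077, 0.599, -0.003, 1.599, 0.002, 0.943, -0.08], TCP at [0.293, -0.663, 0.219] pointing down, gripper open.
Joint ranges: [-2.57, 2.57], [-0.35, 1.97], [-1.29, 1.29], [0.11, 2.56], [-1.05, 4.19], [0.11, 1.86], [-2.63, 2.63]. Speed limits (rad/s): [2.22, 2.22, 3.01, 3.01, 3.14, 3.14, 3.14].

INTERFACE

Orientations are given as a 3x3 rotation matrix whose columns are the frame's x, y, z axes.
In Python, from cell import arm gives the robot as it stands. The module is installed in compiled form; this text tells all that it offers. Calls block until the motion is done:
- arm.move_pose(position, orientation): joint-space move of the TCP to a pose.
- arm.servo_line(position, orientation=None, vel=0.15, until_force=None): straight line of the TCP; orientation=None keeps the orientation; vel is the mean speed in m/s. With until_force (N) it stops when the force on the tool has changed by that much, and returns True; else False.
- arm.move_j(angles): joint-space move.
- arm.gripper_to(opening, strength=None): finger opening in m; strength is the grip in N (None keeps the last); returns when the fingers have stopped.
- arm.wait(seconds).
- arm.solve_ik(position, orientation): joint angles nearest the present ones, or None.
- arm.grab_frame(name): name is "side" or "top" or "wrist"; returns a dict with "frame" (420x560x3 uint8, red, green, blue), "fov_y" (degrees; the focal length in pixels is half the picture's height over the tangent of half this angle, whatever the lens; pixels are square), "cx", "cy" (the principal point, pixels), "k1" (the pictures are not rectified: a ray, as slopes to the right and down, at radius r is drawn at 1 + k1 r^2 times it, then the intrinsics apply), "R" (3x3) and "t" (3): a world point X has camera coordinates R X + t; the wrist camera has in their place "mount" (4x4, takes a point from camera to tool coordinates, whose origin is the TCP and whose axes are the flange's). Camera axes: x right, y down, z forward; pixel columns grow to the right and rows downward; lengths in m; the calibration is good to about 2 mm. A picture is of the moment at which its call begins: read the wrist's pose just before it. There is no depth.
A pose or a line that the arm cannot do raises arm.PlanningError and nothing moves.
- arm.sign_off(): hands the job in; it is judged then, once.
Readings, each from a call of its own:
- arm.current_t(): time.
- arm.current_joint_pos(): joint angles.
- arm.current_dq(): joint speeds.
- arm.current_joint_efforts(): joint torques, N m.
- arm.current_position(): TCP position.
- arm.current_orientation(): TCP orientation.
- arm.current_wrist_force(): force on the tool from outside, world axes, zero at the start.
- arm.current_moment(): the same for the moment, N m.
- arm.current_finger_gap(): finger opening in m.
- arm.current_finger_force(): force on a finger pad.
Only numpy, scipy, OpenCV 4.12 (cv2) and the standard library are available. Lean on these libraries where they do the work, as an engineer would, in place of code of your own. Each camera call takes 0.05 s, during which the arm holds its last target. There are 200 camera calls.

TASK

Close the water-filter canister: first take the loose dust lid off its mouth and set it, knob up, squarely in the middle of the one empty coaster, and let go of it there. Then swing the arm with its captive screw cap over the mouth until the arm stops, and screw the cap down clockwise, regrasping as needed, until it is fully home and will turn no further. Leave everything else on the counter where it stands.

Things in the scene. Friction and masses are not known exactly. Their poses are not given: they have to be found in the camera images.
- canister: Water-filter canister fixed to the counter: upright steel can, 104 mm across, 90 mm tall, with a white plastic neck on top (55 mm outside, 42 mm bore, rim 112 mm above the counter). An 18 mm steel post stands 110 mm from the can's axis on its +y side and carries the swing arm. Origin: centre of the underside; z up.
- neck (a point): Centre of the mouth, level with the neck's rim (112 mm above the counter).
- pivot (a point): On the upright axis of the arm's hinge, 110 mm along the canister's +y from the neck's axis, at the arm's mid-height, 143.5 mm up. The arm, an aluminium strap 20 mm wide and 11 mm thick (138 to 149 mm above the counter, hinge pin up to 160 mm), ends in a ring 62 mm across that holds the screw cap 110 mm from the hinge.
- swing (a joint): Angle of the swing arm about its upright hinge, rad: 0 = against its stop, cap centred over the mouth; grows anticlockwise seen from above, up to 2.1. Stiff enough to stay where left.
- cap_foot (a point): On the screw cap's axis, at the underside of its sealing flange (52 mm across, 6 mm thick). Below it a plug 36 mm across and 8 mm deep, its last 3 mm stepped to 32 mm, goes into the mouth. Fully home this point meets point neck; it starts 11 to 16 mm higher. Lower than 8 mm above home the plug would strike the neck from the side.
- wing (a point): Centre of the screw cap's grip wing, an upright bar on the cap's axis: 50 mm long (this point's x), 14 mm thick (y), 32 mm tall, on a plate 48 mm across; 60 mm above cap_foot. Turns and sinks with the cap: the cap's stem is threaded in the arm's ring, clockwise from above lowers it 4 mm per rad, it holds where left, and meets a hard stop when home.
- dust_lid: Loose white plastic dust lid that starts lying on the neck's rim: a disc 60 mm across and 6 mm thick with an upright round knob on top, 18 mm across and 24 mm tall (30 mm in all). Origin: centre of the disc's underside; z up through the knob. 40 g.
- coaster_free: The empty bamboo coaster, fixed to the counter: disc 100 mm across and 8 mm thick. Origin: centre of the underside.
- coaster_mug: A coaster of the same kind, fixed, with the enamel mug standing on it.
- coaster_jar: A coaster of the same kind, fixed, with the glass jar standing on it.
- mug: White enamel mug, 78 mm across, 75 mm tall, handle at its +y; on a coaster. Leave alone. Origin: centre of the underside.
- latch_jar: Lidded glass jar with a wire latch, 82 mm across, 107 mm tall; on a coaster. Leave alone. Origin: centre of the underside.
- kettle: Squat aluminium kettle, 176 mm across, 171 mm tall with its handle. Leave alone. Origin: centre of the underside.
- tea_tin: Round tea tin, 76 mm across, 110 mm tall. Leave alone. Origin: centre of the underside.
- rice_bowl: White bowl, 116 mm across, 58 mm tall. Leave alone. Origin: centre of the underside.
- spoon: Steel spoon lying on the counter. Leave alone.
- phin: Aluminium coffee filter, 86 mm across, 72 mm tall. Leave alone. Origin: centre of the underside.
Mind the look-alikes: they are no part of the job. Several things have the shape of the dust_lid; the one meant has the colours described above.

How it is judged:
On the way, in this order (a step that is already met when the one before it is completed fails the run):
1. the dust lid lies knob up on the empty coaster, released (horizontal distance between dust_lid and coaster_free below 0.025 m and z of dust_lid in the frame of coaster_free between 0.004 and 0.012 m and angle between dust_lid's own z axis and vertical below 0.15 rad and linear speed of dust_lid below 0.02 m/s and contact force between the fingers and dust_lid below 0.1 N), for 0.2 s.
2. the arm is swung home: the screw cap stands over the mouth (value of joint swing below 0.03 rad), for 0.1 s.
At the end, for the whole second after the job is handed in: The dust lid lies at rest, knob up (tilt under 0.15 rad), on the empty coaster, its centre within 25 mm of the coaster's; the swing arm is at its stop (within 0.03 rad) and the screw cap is screwed fully home: its flange within 1.5 mm of the neck's rim and within 4 mm of its axis (horizontal distance between dust_lid and coaster_free below 0.025 m and z of dust_lid in the frame of coaster_free between 0.004 and 0.012 m and angle between dust_lid's own z axis and vertical below 0.15 rad and linear speed of dust_lid below 0.02 m/s and value of joint swing below 0.03 rad and horizontal distance between cap_foot and neck below 0.004 m and z of cap_foot in the frame of neck below 0.0015 m); the robot touches nothing.
It fails at once if one of the other things (mug, glass jar, kettle, tea tin, bowl, spoon, coffee filter) is pushed more than 30 mm from its place (distance of any of mug, latch_jar, kettle, tea_tin, rice_bowl, spoon, phin from where it was at the start of the episode above 0.03 m).
It also fails if it takes over 72 s, if anything falls off the work surface, if the arm or the gripper's body presses on something with over 40 N, if the wrist force passes 120 N, or if a joint passes its speed limit or range.

## Working session

There is one attempt and no reset: what is moved stays moved. The work goes in short steps, each a Python script; the robot and the scene stay as the last script left them, time stands still between calls to the robot, and variables do not carry over. Pictures are saved under pics/ and viewed, at most 10 in all, crops included, and the job is handed in when it is done.

```bash
mkdir -p pics
cat > h.py <<'E'
import numpy as np, cv2, pickle
from cell import arm
def snap(name, fn):
    p,R=np.array(arm.current_position()),np.array(arm.current_orientation())
    d=arm.grab_frame(name)
    if 'mount' in d and d.get('mount') is not None:
        M=np.array(d['mount']); T=np.eye(4); T[:3,:3]=R; T[:3,3]=p
        W=T@M; d['R']=W[:3,:3].T; d['t']=-W[:3,:3].T@W[:3,3]
    d['R']=np.array(d['R']); d['t']=np.array(d['t'])
    cv2.imwrite('pics/'+fn+'.png',d['frame'][:,:,::-1]); pickle.dump(d,open(fn+'.pkl','wb'))
    return d
def load(fn): return pickle.load(open(fn+'.pkl','rb'))
def ray(d,u,v):
    f=210/np.tan(np.radians(d['fov_y'])/2)
    a=np.array([(u-d['cx'])/f,(v-d['cy'])/f]); s=a.copy()
    for _ in range(20): s=a/(1+d['k1']*(s@s))
    return -d['R'].T@d['t'], d['R'].T@np.array([s[0],s[1],1.])
def onz(d,u,v,z):
    o,r=ray(d,u,v); return o+r*(z-o[2])/r[2]
def proj(d,X):
    f=210/np.tan(np.radians(d['fov_y'])/2)
    c=d['R']@np.array(X)+d['t']; s=c[:2]/c[2]; s=s*(1+d['k1']*(s@s)); return s*f+[d['cx'],d['cy']]
def tri(pairs):
    A=np.zeros((3,3));b=np.zeros(3)
    for d,u,v in pairs:
        o,r=ray(d,u,v); r=r/np.linalg.norm(r); P=np.eye(3)-np.outer(r,r); A+=P;b+=P@o
    return np.linalg.solve(A,b)
def down(a): # tool down, closing (y) axis at world angle a
    y=np.array([np.cos(a),np.sin(a),0]); z=np.array([0,0,-1.]); return np.stack([np.cross(y,z),y,z],1)
E
python3 - <<'E'
from h import *
for n in('side','top'):
    d=snap(n,n+'0'); print(n,-d['R'].T@d['t'],d['R'][2],d['fov_y'],d['k1'])
print(arm.current_position(),arm.current_orientation(),arm.current_t())
E
```

```text
side [ 0.44595918 -0.77333447  1.13141241] [ 0.0796845   0.63442915 -0.76886282] 48.35046030551151 -0.0932451007507248
top [0.39453151 0.04908239 1.19668358] [ 0.1234545   0.00929573 -0.99230669] 55.239801665146025 -0.017765015392072755
[ 0.29333976 -0.66253875  0.21787332] [[ 9.14350227e-01  4.04923702e-01 -6.76076305e-04]
 [ 4.04924241e-01 -9.14349492e-01  1.16874866e-03]
 [-1.44915993e-04 -1.34240528e-03 -9.99999088e-01]] 0.1
```

View pics/top0.png

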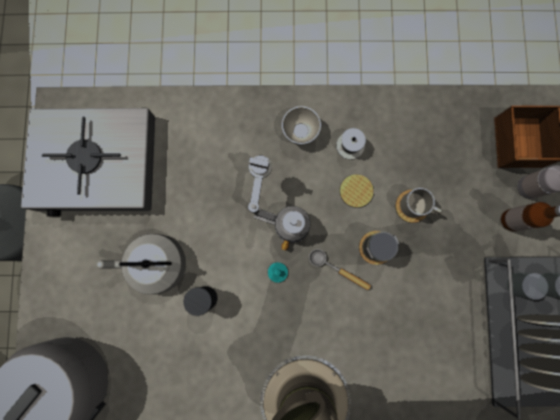

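View pics/side0.png

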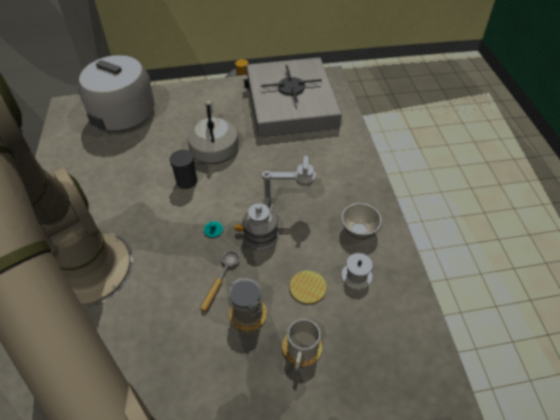

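Top view: the white-lidded canister is at (292,222), the hinge post at (254,208) and the swung-out cap at (260,165). The empty coaster is at (357,190). Things that could pass for the dust lid are:
- the white lid on the canister neck (292,222), which is the one meant
- the teal lid lying on the counter (278,272)
- the phin's knobbed lid (351,142)
- the jar lid (381,247)

I'll check that choice in one crop and measure.

Run:
```python
from h import *
a=load('top0');b=load('side0')
A=cv2.resize(a['frame'][140:260,220:320],(480,576),interpolation=cv2.INTER_CUBIC)[:,:400]
A=cv2.resize(a['frame'][145:250,235:315],None,fx=5,fy=5,interpolation=cv2.INTER_CUBIC)
B=cv2.resize(b['frame'][150:255,230:325],None,fx=4,fy=5,interpolation=cv2.INTER_CUBIC)
cv2.imwrite('pics/crop.png',np.hstack([A,B])[:,:,::-1])
# yellow coaster
for n,d,box in(('top',a,(330,165,385,215)),('side',b,(280,262,335,310))):
    x0,y0,x1,y1=box; hsv=cv2.cvtColor(d['frame'],cv2.COLOR_RGB2HSV)
    m=cv2.inRange(hsv,(15,80,60),(40,255,255))[y0:y1,x0:x1]
    m=cv2.morphologyEx(m,cv2.MORPH_CLOSE,np.ones((5,5)))
    c=max(cv2.findContours(m,0,2)[0],key=cv2.contourArea); e=cv2.fitEllipse(cv2.convexHull(c))
    u,v=e[0][0]+x0,e[0][1]+y0; print(n,u,v,e[1],onz(d,u,v,.008))
print('lid knob',onz(a,294,221,.142),onz(b,259,211,.142),tri([(a,294,221),(b,259,211)]))
print('post',onz(a,254,208,.16),onz(b,267,175,.16),'cap',onz(a,260,164,.215),onz(b,306,164,.215))
```

```text
top 356.3687629699707 190.56700706481934 (32.47117614746094, 33.379730224609375) [ 0.60746194 -0.15616662  0.008     ]
side 307.53477478027344 286.8790740966797 (33.44659423828125, 37.40105056762695) [ 0.60860372 -0.15954051  0.008     ]
lid knob [0.50253836 0.03346895 0.142     ] [0.50376062 0.01628278 0.142     ] [0.50485264 0.03316305 0.12082412]
post [0.53510035 0.13788579 0.16      ] [0.54151484 0.12786412 0.16      ] cap [0.63880042 0.1189523  0.215     ] [0.6467362  0.10023479 0.215     ]
```

View pics/crop.png

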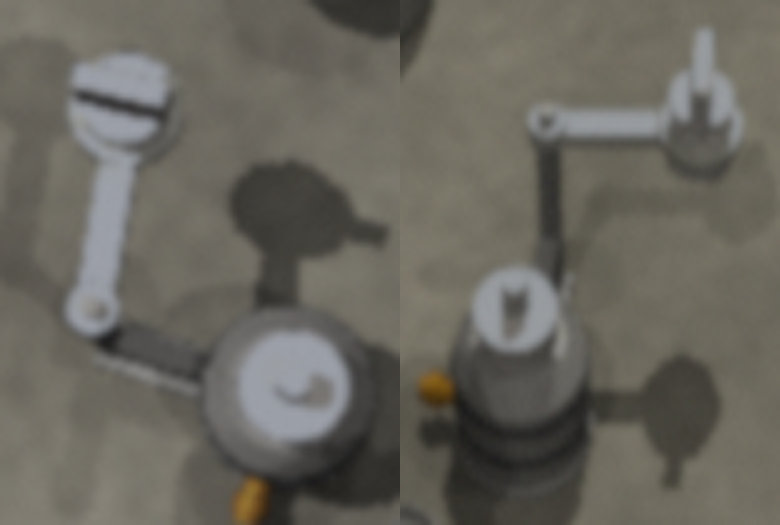

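Run:
```python
from h import *
a=load('top0');b=load('side0')
np.set_printoptions(precision=4,suppress=True)
L=tri([(a,294,222),(b,258.75,212)]);P=tri([(a,253.4,207.2),(b,266.25,174)])
print('lid',onz(a,294,222,.118),onz(b,258.75,212,.118),L)
print('post',onz(a,253.4,207.2,.16),onz(b,266.25,174,.16),P)
C=tri([(a,259.5,166),(b,305.3,163)]);print('wing',C)
n=(onz(a,294,222,.118)+onz(b,258.75,212,.118))/2;p=(onz(a,253.4,207.2,.16)+onz(b,266.25,174,.16))/2
print(np.linalg.norm(n-p),n,p)
u=(n-p)[:2];w=(C-p)[:2];print('angles',np.degrees(np.arctan2(u[1],u[0])),np.degrees(np.arctan2(w[1],w[0])),np.linalg.norm(w))
```

```text
lid [0.5023 0.0331 0.118 ] [0.504 0.032 0.118] [0.5033 0.0331 0.1165]
post [0.5372 0.1395 0.16  ] [0.5399 0.1321 0.16  ] [0.5396 0.1403 0.1509]
wing [0.6442 0.1219 0.1952]
0.11689605065232143 [0.5032 0.0326 0.118 ] [0.5386 0.1358 0.16  ]
angles -108.94509888004083 -7.49305470421639 0.1065562296362478
```

Run:
```python
from h import *
np.set_printoptions(precision=4,suppress=True)
a=load('top0')
print('jar',onz(a,382,246,.115),'phin',onz(a,352,140,.08),'mug',onz(a,420,203,.083))
p=np.array([.503,.0326])
for ang in(-58,122,-75):
    print(ang,arm.solve_ik([.503,.0326,.122],down(np.radians(ang))),arm.solve_ik([.608,-.158,.018],down(np.radians(ang))))
arm.move_pose([.47,.02,.33],down(np.radians(-58)))
d=snap('wrist','w1'); M=np.array(d['mount']);print(M, d['fov_y'],arm.current_t(), arm.current_position())
print('expected lid px',proj(d,[.503,.0326,.118]),'wing',proj(d,[.644,.122,.2]),'piv',proj(d,[.538,.136,.16]))
```

```text
jar [ 0.4371 -0.2028  0.115 ] phin [ 0.7417 -0.1349  0.08  ] mug [ 0.5581 -0.3206  0.083 ]
-58 [-0.1251  0.485  -0.0725  2.1857  0.0742  0.473  -1.2677] [ 0.1795  0.7464 -0.0237  1.9592  0.0381  0.4365 -0.8848]
122 [ 0.5478  0.7255 -1.1046  2.1459  0.9049  0.8537  1.0017] [ 0.8085  1.035  -1.1085  1.9176  1.1441  1.0073  1.2745]
-75 [-0.1788  0.4846  0.002   2.1891 -0.0021  0.4678 -1.4842] [ 0.1423  0.7474  0.0331  1.9617 -0.0537  0.4333 -1.0937]
[[-0.0011 -0.9646 -0.2637  0.0735]
 [ 1.     -0.001  -0.0004  0.0013]
 [ 0.0001 -0.2637  0.9646 -0.1656]
 [ 0.      0.      0.      1.    ]] 68.00771565428681 2.6833 [0.4702 0.0193 0.3298]
expected lid px [293.1392 158.0214] wing [293.0595 -29.2647] piv [225.635   79.3142]
```

View pics/w1.png

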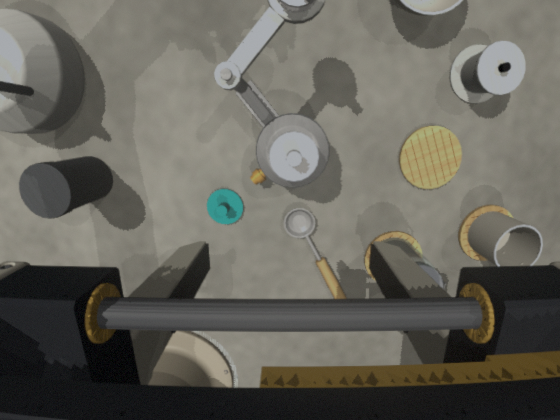

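Wrist view: the white lid's disc is at (294,155) with its knob top at (294,157). The hinge pin is at (227,75) and the free coaster at (431,157). The teal look-alike at (225,206) is separate. The predictions agree to about 3 mm.

Run:
```python
from h import *
np.set_printoptions(precision=4,suppress=True)
d=load('w1')
def ell(m,x0,y0,x1,y1):
    m=m[y0:y1,x0:x1]; m=cv2.morphologyEx(m,cv2.MORPH_OPEN,np.ones((3,3)))
    c=max(cv2.findContours(m,0,2)[0],key=cv2.contourArea); e=cv2.fitEllipse(cv2.convexHull(c)); return e[0][0]+x0,e[0][1]+y0,e[1]
g=cv2.cvtColor(d['frame'],cv2.COLOR_RGB2GRAY); hsv=cv2.cvtColor(d['frame'],cv2.COLOR_RGB2HSV)
u,v,s=ell(cv2.inRange(g,160,255),262,125,326,190); print('lid',u,v,s,onz(d,u,v,.118), 'knob',onz(d,294,157,.142))
u,v,s=ell(cv2.inRange(hsv,(15,80,60),(40,255,255)),395,118,468,195); print('coaster',u,v,s,onz(d,u,v,.008))
print('pivot',onz(d,227,75,.16))
```

```text
lid 293.4940071105957 155.86878967285156 (47.75497817993164, 48.92000198364258) [0.5054 0.0336 0.118 ] knob [0.5064 0.0339 0.142 ]
coaster 429.924259185791 157.08476638793945 (58.758182525634766, 64.70389556884766) [ 0.6103 -0.1563  0.008 ]
pivot [0.5424 0.1369 0.16  ]
```

Run:
```python
from h import *
np.set_printoptions(precision=4,suppress=True)
D=down(np.radians(-58))
arm.move_pose([.5055,.0337,.19],D); arm.gripper_to(.05,15)
print('hit',arm.servo_line([.5055,.0337,.123],D,vel=.08,until_force=8),arm.current_position())
arm.gripper_to(0,15); print('gap',arm.current_finger_gap(),arm.current_finger_force())
arm.servo_line([.5055,.0337,.20],vel=.15)
print('gap',arm.current_finger_gap(),arm.current_t())
arm.move_pose([.609,-.157,.11],D)
snap('wrist','w2')
print('gap',arm.current_finger_gap(),arm.current_t(),arm.current_wrist_force())
```

```text
hit False [0.5058 0.0338 0.1233]
gap 0.0176907246742188 15.000271797180176
gap 0.017668730271125078 6.45
gap 0.017798929857069493 7.4333 [ 0.3782  0.1266 -0.9602]
```

View pics/w2.png

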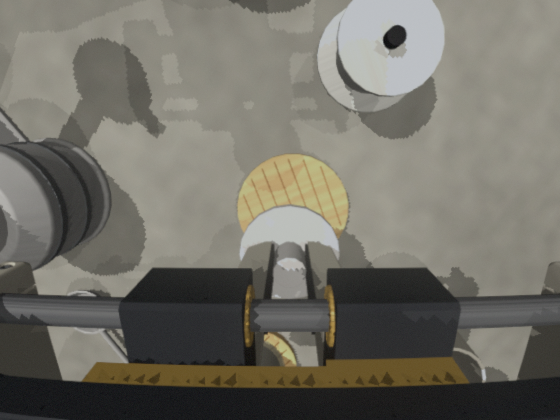

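The wrist view shows the lid level in the fingers, over the coaster. The coaster's edges are at about (237,205) and (350,205), so it is centred across the hand. Now lowering.

Run:
```python
from h import *
np.set_printoptions(precision=4,suppress=True)
d=load('w2'); print('proj coaster',proj(d,[.609,-.157,.008]),[proj(d,[.609+.05*c,-.157+.05*s,.008]) for c,s in((.848,.53),(.53,-.848),(-.53,.848))])
arm.servo_line([.609,-.157,.035],vel=.12)
print(arm.servo_line([.609,-.157,.0175],vel=.03,until_force=4),arm.current_position())
arm.gripper_to(.045); arm.wait(.2); arm.servo_line([.609,-.157,.13],vel=.2)
snap('wrist','w3')
print(arm.current_t(),arm.current_wrist_force())
```

```text
proj coaster [290.0245 211.0784] [array([290.0973, 154.5352]), array([345.9241, 211.1249]), array([234.1369, 211.0261])]
True [ 0.6089 -0.157   0.0185]
10.3667 [-0.4922 -0.6075 -0.1918]
```

View pics/w3.png

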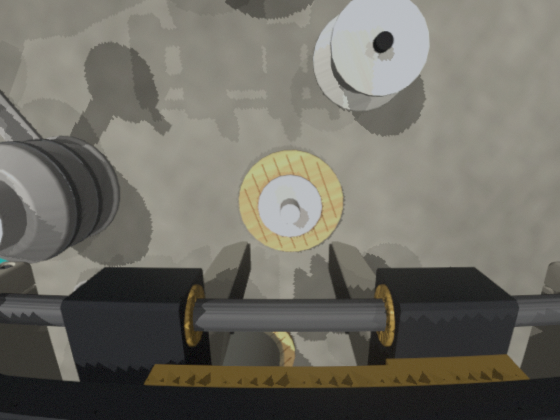

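The lid sits centred on the free coaster: lid at (291,206), coaster at (291,201), knob up and released. Next I'll grip the strap about 63 mm from the hinge and swing it along the arc.

```bash
cat > sw.py <<'E'
from h import *
np.set_printoptions(precision=4,suppress=True)
P=np.array([.541,.137]); r=.063
def pose(th,z): return [P[0]+r*np.cos(th),P[1]+r*np.sin(th),z], down(th+np.pi/2)
E
python3 - <<'E'
from sw import *
d=load('w1'); q=onz(d,262,36,.149)[:2]-P; print('strap ang',np.degrees(np.arctan2(q[1],q[0])),np.linalg.norm(q))
for deg in(-8,-109): print(arm.solve_ik(*pose(np.radians(deg),.133)))
arm.servo_line([.609,-.157,.25],vel=.25)
p,R=pose(np.radians(-8),.25); arm.move_pose(p,R); arm.gripper_to(.065,25)
snap('wrist','w4'); print(arm.current_t(),arm.current_joint_pos())
E
```

```text
strap ang -9.875918443985253 0.054198556005961636
[ 0.2789  0.7427 -0.9256  1.8922  0.7583  0.9038  0.4054]
[ 0.0575  0.5176 -0.4396  2.1127  0.3892  0.5884 -0.9909]
13.0417 [ 0.3138  0.5961 -0.9577  1.7852  0.5555  1.0567  0.5825]
```

View pics/w4.png

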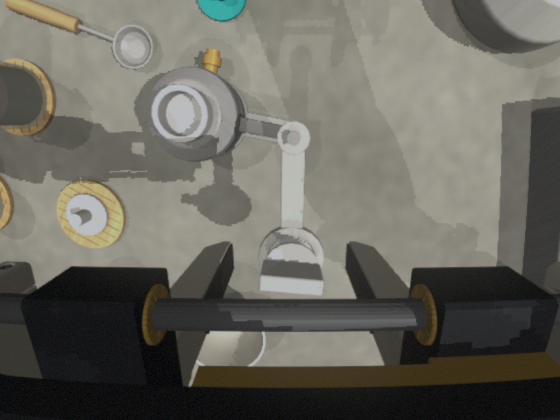

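Wrist view: the strap runs straight up the picture from the ring to the hinge pin at (293,137). The mouth is at (180,113), the lid is still on its coaster at (87,213), and the wing lies across the strap. The grip is well lined up, so I'll descend and swing.

Run:
```python
from sw import *
d=load('w4'); pv=onz(d,293,137,.16);s=onz(d,291,205,.149);n=onz(d,180,113,.112)
a0=np.arctan2(*(s-pv)[1::-1]); a1=np.arctan2(*(n-pv)[1::-1])
print('pivot',pv,'neck',n,np.linalg.norm((n-pv)[:2]),'ang',np.degrees([a0,a1]))
th=np.radians(-8); p,R=pose(th,.134)
print('hit',arm.servo_line(p,R,vel=.1,until_force=10),arm.current_position())
arm.gripper_to(0,25); print('gap',arm.current_finger_gap(),arm.current_wrist_force())
end=np.radians(-104)
for t in np.linspace(th,end,9)[1:]:
    arm.servo_line(*pose(t,.134),vel=.05); print(np.degrees(t),arm.current_wrist_force(),arm.current_moment()[2],arm.current_finger_gap())
print(arm.current_t())
```

```text
pivot [0.5418 0.1393 0.16  ] neck [0.5059 0.037  0.112 ] 0.10839944189989223 ang [  -9.4781 -109.3287]
hit False [0.6038 0.1284 0.1346]
gap 0.01956575448185321 [ 0.9648  2.3149 -1.4503]
-20.000000000000004 [-1.0599  2.7468 -1.4488] -0.35179851665228573 0.019909346840981005
-32.0 [-3.1146  4.7509  0.2891] -0.2873699978494485 0.019839383498214545
-44.0 [-3.0266  6.1755 -0.172 ] -0.21087721172259383 0.019770836783672346
-56.0 [-3.5266  6.9517 -1.2016] -0.20465724316821426 0.019862561839329648
-68.0 [-1.607   7.7883 -0.9788] -0.11566188580533353 0.02006501095618366
-80.0 [-1.5057  9.2214 -2.5962] -0.11886454163510189 0.01958188830143659
-92.0 [-0.504   9.9156 -3.3176] -0.08209898811140157 0.019801971619546214
-104.0 [ 0.7848  8.2652 -3.7881] 0.006669702259454589 0.019826077965310034
18.4667
```

Run:
```python
from sw import *
for deg in np.arange(-105.5,-116,-1.5):
    t=np.radians(deg); arm.servo_line(*pose(t,.134),vel=.02)
    f=np.array(arm.current_wrist_force()); ft=f[:2]@[-np.sin(t),np.cos(t)]; print(deg,f,ft,arm.current_moment()[2],arm.current_position())
    if ft>18: break
print(arm.current_t())
```

```text
-105.5 [ 0.5119  9.057  -3.8084] -1.9270749987507616 0.058899318986860474 [0.5247 0.079  0.1341]
-107.0 [ 0.7067  9.4404 -4.0774] -2.0842743712574863 -0.009494396727409211 [0.5231 0.0794 0.1341]
-108.5 [ 1.0674  9.4407 -3.7497] -1.9833035355913178 0.0764879570192828 [0.5215 0.0799 0.1341]
-110.0 [ 3.1343  7.7505 -5.2298] 0.2944719713672077 0.23570850790415335 [0.5206 0.0802 0.1341]
-111.5 [ 7.8174  5.8449 -8.7348] 5.131316260044686 0.46281957019754716 [0.5206 0.0802 0.1342]
-113.0 [ 12.1374   3.0049 -13.4718] 9.998385672425512 0.5310698116241273 [0.5205 0.0804 0.1343]
-114.5 [ 17.5291   1.1129 -16.0261] 15.48929144507033 0.570470263672312 [0.5205 0.0806 0.1344]
20.2167
```

The stop is found: position stalls at about -109.5° while the tangential force climbs. I'll release and look at the wing.

Run:
```python
from sw import *
arm.gripper_to(.06); p=arm.current_position(); arm.servo_line([p[0],p[1],.25],vel=.2)
arm.move_pose([.5056,.034,.31],down(np.radians(71)))
d=snap('wrist','w5'); b=snap('side','side1'); print(arm.current_t(),arm.current_joint_pos())
for z in(.19,.2): print(proj(d,[.5056,.034,z]),proj(b,[.5056,.034,z]))
c=b['frame'][120:240,200:320]; c=cv2.resize(c,(420,420),interpolation=cv2.INTER_CUBIC)
w=d['frame'][90:370,100:480]; w=cv2.resize(w,(380,280)); w=np.pad(w,((0,140),(0,0),(0,0)))
cv2.imwrite('pics/c5.png',np.hstack([w,c])[:,:,::-1])
```

```text
23.3083 [ 0.4861  0.3338 -0.8651  1.9423  0.3006  0.9996  0.7219]
[289.7429 203.86  ] [258.0856 194.4747]
[289.7602 206.5305] [257.9201 192.0068]
```

View pics/c5.png

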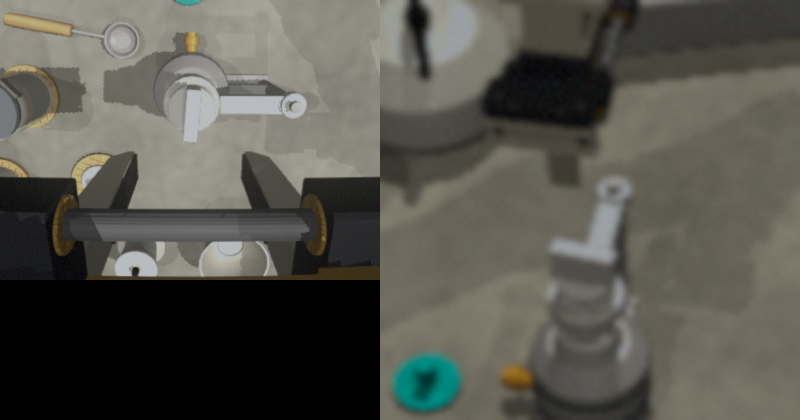

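The cap stands over the mouth. In the wrist view the wing runs along the tool's x from (292,178) to (290,230), centred where predicted. In the side view its top is at about (258,191), so z ≈ 0.204. I'll grasp and screw.

```bash
cat > scr.py <<'E'
from sw import *
C=[.5056,.034]
def screw(a,z,n,step=.3,lim=2.5):
    """turn clockwise in n steps from closing angle a, height z; returns (a,z,stopped)"""
    for i in range(n):
        try: arm.servo_line([*C,z-.004*step],down(a-step),vel=.003)
        except arm.PlanningError as e: print('plan',e); return a,z,False
        a-=step; z-=.004*step
        m=arm.current_moment()[2]; f=np.array(arm.current_wrist_force())
        print(round(np.degrees(a)),round(z,4),'Mz %.2f'%m,f,'gap %.4f'%arm.current_finger_gap(),'q7 %.2f'%arm.current_joint_pos()[6])
        if abs(m)>lim: return a,z,True
    return a,z,False
E
python3 - <<'E'
from scr import *
a=np.radians(71)
arm.servo_line([*C,.225],down(a),vel=.2)
print('hit',arm.servo_line([*C,.176],vel=.08,until_force=10),arm.current_position())
arm.gripper_to(0,50); print('gap',arm.current_finger_gap(),arm.current_wrist_force(),arm.current_moment())
z=arm.current_position()[2]
print(screw(a,z,4),arm.current_t())
E
```

```text
hit False [0.5058 0.0342 0.1761]
gap 0.01367437074154095 [1.5896 4.5596 0.4309] [ 1.1937 -0.6034 -0.084 ]
54 0.1751 Mz -0.13 [ 2.0842  5.2971 -1.3548] gap 0.0139 q7 0.28
37 0.1739 Mz -0.07 [ 1.2626  5.835  -1.5595] gap 0.0136 q7 0.04
19 0.1727 Mz -0.01 [-0.2424  4.6798 -0.6152] gap 0.0138 q7 -0.20
2 0.1715 Mz 0.00 [0.3576 4.5769 0.5382] gap 0.0137 q7 -0.44
(np.float64(0.03918376891597386), np.float64(0.17152841286096596), False) 27.5333
```

Run:
```python
from scr import *
print(screw(0.0391838,.1715284,8,lim=1.0),arm.current_t(),arm.current_joint_pos())
```

```text
-15 0.1703 Mz -0.04 [0.6863 5.0321 0.2158] gap 0.0137 q7 -0.68
-32 0.1691 Mz 0.02 [0.5813 4.6981 1.1709] gap 0.0135 q7 -0.92
-49 0.1679 Mz 0.04 [0.8016 5.4824 0.3078] gap 0.0137 q7 -1.15
-67 0.1667 Mz -0.02 [0.3269 5.8036 0.0934] gap 0.0134 q7 -1.39
-84 0.1655 Mz 0.02 [ 1.9735  6.9506 -0.1556] gap 0.0136 q7 -1.62
-101 0.1643 Mz -0.06 [ 1.9143  7.4104 -0.801 ] gap 0.0136 q7 -1.84
-118 0.1631 Mz 1.07 [-1.8943  7.7934  9.1179] gap 0.0143 q7 -2.07
(-2.0608162, 0.16312839999999995, True) 31.3833 [-0.3283  0.4258  0.2008  2.1575 -0.1552  0.5727 -2.0685]
```

Run:
```python
from scr import *
a,z=-2.0608162,.1631284
for i in range(4):
    try: arm.servo_line([*C,z],down(a-.06*(i+1)),vel=.003)
    except arm.PlanningError as e: print(e);break
    R=arm.current_orientation(); m=arm.current_moment()[2]
    print(m,np.degrees(np.arctan2(R[1,1] if not isinstance(R,list) else R[1][1],np.array(R)[0,1])),arm.current_wrist_force(),arm.current_finger_gap())
    if m>3: break
print(arm.current_t())
b=snap('side','side2')
```

```text
1.1591196984290022 -121.15328516017887 [-3.4696  7.7338  9.9447] 0.01494122206769482
1.5038327869949721 -124.52617780011467 [-3.8561  8.6968 10.2363] 0.015398557063662697
1.3341153534542929 -128.00806779132088 [-0.7473  7.7754  8.4916] 0.016537635005945493
1.72426173080122 -131.3739770328928 [-1.1336  6.1094  7.6179] 0.01711287884171118
32.3833
```

The gap is widening as the hand twists on a wing that no longer turns, so this is the hard stop after about 3.2 rad (13 mm). I'll release and verify.

Run:
```python
from scr import *
arm.gripper_to(.06); arm.servo_line([*C,.26],vel=.2)
arm.move_pose([.43,-.06,.36],down(np.radians(-58)))
d=snap('wrist','w6'); b=snap('side','side3'); print(arm.current_t(),arm.current_wrist_force())
print(proj(d,[.5056,.034,.188]),proj(d,[.541,.137,.16]))
o=load('side1')
cr=lambda im:cv2.resize(im[150:260,215:325],(330,330),interpolation=cv2.INTER_CUBIC)
w=cv2.resize(d['frame'],(440,330))
cv2.imwrite('pics/c6.png',np.hstack([w,cr(b['frame'])])[:,:,::-1])
print('wing top side rows',[proj(b,[.5056,.034,.112+h+.076]) for h in(0,.013)])
```

```text
35.2417 [0.674  0.3844 0.0252]
[249.2916  84.6365] [186.4889   6.5412]
wing top side rows [array([258.1185, 194.9647]), array([257.9034, 191.7584])]
```

View pics/c6.png

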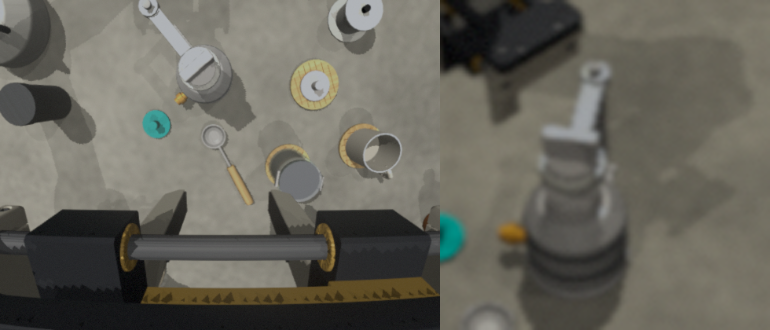

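The wrist view shows the lid on its coaster, the cap over the neck and nothing else displaced. In the side view the wing top is at row ≈194, where 195 is predicted for home. I'll do one quick regrasp to confirm it won't turn further.

Run:
```python
from scr import *
a=np.radians(65)
arm.move_pose([*C,.25],down(a))
print('hit',arm.servo_line([*C,.164],vel=.1,until_force=10),arm.current_position())
arm.gripper_to(0,60); print('gap',arm.current_finger_gap(),arm.current_moment())
print(screw(a,.164,3,step=.1,lim=2.2))
arm.gripper_to(.06); arm.servo_line([*C,.27],vel=.2); arm.move_pose([.43,-.06,.36],down(np.radians(-58)))
d=snap('wrist','w7'); 
o=load('w6'); print('cap change',np.abs(d['frame'][50:140,170:320].astype(int)-o['frame'][50:140,170:320]).max(2).mean())
p=proj(d,[.5056,.034,.188]).astype(int); c=d['frame'][p[1]-60:p[1]+60,p[0]-80:p[0]+60]
print(arm.current_t(),arm.current_wrist_force())
```

```text
hit False [0.5059 0.034  0.1644]
gap 0.014128802599666486 [ 1.2851 -0.038   0.4235]
59 0.1636 Mz 1.08 [-1.4891  4.8283  3.8629] gap 0.0149 q7 0.76
54 0.1632 Mz 1.79 [-2.202   4.9998  7.3195] gap 0.0158 q7 0.69
48 0.1628 Mz 1.63 [-0.4325  3.256   9.9578] gap 0.0171 q7 0.61
(np.float64(0.8344640137963142), 0.16279999999999997, False)
cap change 1.956
42.5333 [-0.2573 -0.186   0.0613]
```

The cap took about 1.8 N·m without moving, so it is home. Robot is clear; handing in.

```bash
python3 -c "
from cell import arm
print(arm.sign_off(),arm.current_t())"
```

```text
the job is handed in; nothing more can be done
the job is handed in; nothing more can be done
```

I handed the job in at about 43 s on the robot's clock: dust lid knob up on the empty coaster, arm swung to its stop, and cap screwed down until it would turn no further; the sign-off returned no verdict.

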